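# Stopper the tubes and hold the heater block up

### The arm

A 6-joint arm with a two-finger parallel gripper is mounted at the origin on the work surface. World frame = base frame: x ahead of the robot, y to its left, z up, the work surface at z = 0. Lengths are in m, angles in rad, forces in N, time in s.
With the tool pointing down it reaches from about 0.35 to 0.775 m from the base axis. Payload 5.5 kg.
Tool frame: the origin (TCP) lies midway between the tips of the shut fingers; the grasp point (between the pads) lies 19 mm behind it; z points along the fingers, y is the line along which they close (so a half turn about z gives the same grasp; the last joint's range is limited). The gripper opens to 85 mm and grips with 20 to 120 N. Pads are 22 mm wide; open, the fingers measure 114 mm over their backs; the gripper's body (76 mm by 85 mm) begins 54 mm behind the grasp point. The pads swing forward as they close: fully open they stand 13 mm farther back than shut.
Start: joints at [-1.304, 0.313, 0.046, 1.304, 0, 1.431], TCP at [0.228, -0.528, 0.231] pointing down, gripper open.
Joint ranges: [-2.76, 2.76], [-0.86, 1.69], [-1.03, 1.26], [-2.2, 2.34], [-1.47, 1.5], [-3.14, 3.14]. Speed limits (rad/s): [2.57, 2.57, 3.14, 3.14, 3.14, 3.14].

### API

Orientations are given as a unit quaternion [w, x, y, z].
In Python, from workcell import get_state, read_camera, camera_info, hand_in, recognise gives the robot as it stands.
- The arm moves only by the tool arm_command, never from a script. Its argument "moves" is one flat list of numbers, 7 for each row, row after row: the opening, from -1 (shut) to 1 (fully open), then the shift along the tool's x, y, z in mm, then the turn, a rotation vector about the tool's x, y, z in rad. A call has 1 to 8 rows; each row shifts and turns the commanded pose from where the row before left it, along the tool's axes as they then stand; what a row does not reach is not made up. A row lasts 1/8 s, in which the tool goes at most 62.5 mm and 10.7 degrees, less where a joint would pass 70% of its speed; a pose out of reach is approached as far as the arm can. A call with a gripper value outside its range is refused whole. The fingers move at their own pace and stop on an object; "newtons" is the grip in N (left out, the last holds). Time passes only in rows, so rows that do not move let the fingers close. It gives the time, the measured TCP pose, the force, the opening and the grip force at its end, in the units of the state.
- get_state(): the state, without advancing time (a new reading comes with each control period).
- read_camera(name): name is "side" or "top" or "wrist"; returns (picture, depth): 420x560x3 uint8, blue, green, red; 420x560 float32, m along the optical axis (not along the pixel's ray), 0 where there is no reading.
- camera_info(name): a dict with "fovy" (degrees; the focal length in pixels is half the picture's height over the tangent of half this angle, whatever the lens; pixels are square), "cx", "cy" (the principal point, pixels), "eye" and "orientation" of the camera in the world; the wrist camera has in their place "tool_from_camera" (4x4, takes a point from camera to tool coordinates, whose origin is the TCP and whose axes are the flange's). Camera axes: x right, y down, z forward; pixel columns grow to the right and rows downward; lengths in m; the calibration is good to about 2 mm. A picture is of the moment at which its call begins: read the wrist's pose just before it. camera_info takes no time and is no camera call.
- hand_in(): hands the job in; it is judged then, once.
Trained networks look in the newest picture that a camera, given by its name, has taken for a name from the list of things; names that differ only in an ending like _2 or _b are one class to them, and where a whole thing is asked for, a point or a joint stands for the part that bears it (a point fixed in the world has none). Each returns a list of dicts, best first, with "confidence" (0 to 1); they miss things now and then, are a little off and sometimes report something else, mostly with a low value. They report only what shows in the picture. A call takes as long as a camera call.
- recognise(camera, label): "point" ([column, row] in pixels, amid what is visible of it).
The state is a dict: "clock": time; "joint_pos": joint angles; "qvel": joint speeds; "tau": joint torques, N m; "tcp_pos": TCP position; "orientation": TCP orientation; "wrist_force": force on the tool from outside, world axes, zero at the start; "ft_torque": the same for the moment, N m; "finger_gap": finger opening in m; "grip_force": force on a finger pad.
Only numpy, scipy, OpenCV 4.12 (cv2) and the standard library are available. Lean on these libraries where they do the work, as an engineer would, in place of code of your own. Each camera call takes 0.05 s, during which the arm holds its last target. There are 200 camera calls.

### The job

In the block heater, two of the four tubes have stoppers standing proud: press them down until all four are fully home. Then take the aluminium block by its black T-handle, lift it straight up out of the well with its tubes in it, and hold it level and still above the heater, its underside at least 8 cm above the heater's top, so that I can wipe out the well. Finish while still holding it up, and do not tip the block or knock or shift the other things on the bench.

Things in the scene. Friction and masses are not known exactly. Their poses are not given: they have to be found in the camera images.
- heater: block heater, a white box fixed to the bench; origin on the bench under the centre of its rectangular well, z up, sloping control panel towards its -x. It spans x -155 to 72, y -75 to 75 mm about the origin; its flat top (the rim of the well) is 80 mm above the bench, the well is 96 x 80 mm (x, y) with its floor 40 mm above the bench. Anything standing on the bench is a bystander
- block: loose aluminium block in the heater's well, 92 x 76 x 44 mm (x, y, z), 2 mm of play to each wall, about 0.8 kg with tubes and handle, its weight centred under the handle; origin at the centre of its underside, axes parallel to the heater's. Its top is 4 mm above the rim. Four tubes stand loose in its wells, one at each corner, 31 mm (x) and 24 mm (y) from the middle
- handle: black T-handle screwed into the middle of the block's top, rigid with the block; origin at the centre of the block's top face, axes as the block's. A 10 mm stem carries a flat-sided grip bar that is 44 mm long along the block's x, 14 mm wide (y), 18 mm high (z 50 to 68 mm above the block's top)
- grip (a point): centre of the T-handle's grip bar, 59 mm above the block's top (103 mm above its underside); pinch the bar across its 14 mm width, along the block's y
- tube_a: clear tube with a white rim and a dark rubber stopper, 16 mm diameter, 50 mm tall without its stopper, standing loose in one of the block's four wells (which one changes); origin at its foot, 10 mm above the block's underside; its rim is 16 mm above the block's top
- stopper_a (a joint): how far the stopper of tube_a stands out above its home position, m: 0 = fully home (flange on the tube's rim), a proud one starts between 0.007 and 0.011 (two of the four are proud, the others are home). It slides along the tube against about 5 N of friction, stays where it is left and stops at 0; it cannot come off
- stopper_a_top (a point): centre of the flat top of tube_a's stopper (flange 20 mm diameter, 6 mm thick), 22 mm above the block's top when home
- tube_b: clear tube with a white rim and a dark rubber stopper, 16 mm diameter, 50 mm tall without its stopper, standing loose in one of the block's four wells (which one changes); origin at its foot, 10 mm above the block's underside; its rim is 16 mm above the block's top
- stopper_b (a joint): how far the stopper of tube_b stands out above its home position, m: 0 = fully home (flange on the tube's rim), a proud one starts between 0.007 and 0.011 (two of the four are proud, the others are home). It slides along the tube against about 5 N of friction, stays where it is left and stops at 0; it cannot come off
- stopper_b_top (a point): centre of the flat top of tube_b's stopper (flange 20 mm diameter, 6 mm thick), 22 mm above the block's top when home
- tube_c: clear tube with a white rim and a dark rubber stopper, 16 mm diameter, 50 mm tall without its stopper, standing loose in one of the block's four wells (which one changes); origin at its foot, 10 mm above the block's underside; its rim is 16 mm above the block's top
- stopper_c (a joint): how far the stopper of tube_c stands out above its home position, m: 0 = fully home (flange on the tube's rim), a proud one starts between 0.007 and 0.011 (two of the four are proud, the others are home). It slides along the tube against about 5 N of friction, stays where it is left and stops at 0; it cannot come off
- stopper_c_top (a point): centre of the flat top of tube_c's stopper (flange 20 mm diameter, 6 mm thick), 22 mm above the block's top when home
- tube_d: clear tube with a white rim and a dark rubber stopper, 16 mm diameter, 50 mm tall without its stopper, standing loose in one of the block's four wells (which one changes); origin at its foot, 10 mm above the block's underside; its rim is 16 mm above the block's top
- stopper_d (a joint): how far the stopper of tube_d stands out above its home position, m: 0 = fully home (flange on the tube's rim), a proud one starts between 0.007 and 0.011 (two of the four are proud, the others are home). It slides along the tube against about 5 N of friction, stays where it is left and stops at 0; it cannot come off
- stopper_d_top (a point): centre of the flat top of tube_d's stopper (flange 20 mm diameter, 6 mm thick), 22 mm above the block's top when home
- rack: loose bystander: white plastic tube rack, 104 x 68 mm at its foot, 40 mm high, origin under its centre, two spare stoppered tubes standing in it (tops 66 mm above the bench)
- spare_a: spare stoppered tube in the rack, 56 mm tall, origin at its foot
- spare_b: spare stoppered tube in the rack, 56 mm tall, origin at its foot
- bottle: loose bystander: clear glass bottle without cap, 68 mm diameter, 126 mm tall, origin under its centre
- beaker: loose bystander: glass beaker, 68 mm diameter, 85 mm tall, origin under its centre
- dish: loose bystander: clear plastic petri dish with lid, 92 mm diameter, 15 mm tall, origin under its centre
- timer: loose bystander: grey bench timer, 66 x 60 x 18 mm, origin under its centre
- pen: loose bystander: white marker pen with black cap, lying, 134 mm long (along its x), 17 mm thick, origin under its middle

How it is judged:
By the outcome, as a careful person would: the job done as asked, in the order asked, and still so for the second after the job is handed in, while the arm keeps its last pose, push and grip.
It also fails if it takes over 45 s, if anything falls off the work surface, if the arm or the gripper's body presses on something with over 40 N, if the wrist force passes 120 N, or if a joint passes its speed limit or range.

## Working session

There is one attempt and no reset: what is moved stays moved. The work goes in short steps, Python scripts to look and compute and a tool call to move; the robot and the scene stay as the last step left them, time stands still between calls to the robot, and variables do not carry over. Pictures are saved under pics/ and viewed, at most 10 in all, crops included, and the job is handed in when it is done.

Besides the shell and the picture viewer there is one more tool, called after "Call:" in YAML: its name, and indented under it one key for each argument. arm_command: Moves the arm, as the interface text tells. Its arguments: {"type":"object","properties":{"moves":{"type":"array"},"newtons":{"type":"number"}},"required":["moves"]}

```bash
mkdir -p pics; cat > h.py <<'E'
import numpy as np, cv2
from scipy.spatial.transform import Rotation as R
from workcell import *
def q2R(q): return R.from_quat([q[1],q[2],q[3],q[0]]).as_matrix()
def cam(name):
    s=get_state(); im,d=read_camera(name); c=camera_info(name)
    f=im.shape[0]/2/np.tan(np.radians(c['fovy'])/2)
    if name=='wrist':
        T=np.array(c['tool_from_camera']); Rt=q2R(s['orientation'])
        Rc=Rt@T[:3,:3]; e=Rt@T[:3,3]+s['tcp_pos']
    else: Rc=q2R(c['orientation']) if np.size(c['orientation'])==4 else np.array(c['orientation']).reshape(3,3); e=np.array(c['eye'])
    return im,d,f,c['cx'],c['cy'],Rc,e
def cloud(C):
    im,d,f,cx,cy,Rc,e=C
    v,u=np.mgrid[:im.shape[0],:im.shape[1]]
    P=np.stack([(u-cx)/f*d,(v-cy)/f*d,d],-1)@Rc.T+e
    P[d<=0]=np.nan
    return P
def proj(C,p):
    im,d,f,cx,cy,Rc,e=C
    q=(np.array(p)-e)@Rc
    return q[...,:2]/q[...,2:]*f+[cx,cy]
E
python3 - <<'E'
from h import *
for n in ['top','side']:
    C=cam(n); cv2.imwrite(f'pics/{n}0.png',C[0]); P=cloud(C); np.save(n+'0.npy',P)
    print(n,C[2:],)
    for l in ['heater','block','handle','stopper_a','grip']:
        for r in recognise(n,l)[:5]:
            u,v=np.round(r['point']).astype(int); print(l,round(r['confidence'],2),u,v,P[v,u].round(3))
print(get_state())
E
```

```text
top (np.float64(433.5809861253455), 285.69683977013733, 206.2469874427292, array([[-0.00872063, -0.98833804,  0.15202591],
       [-0.99956917,  0.01287678,  0.02637538],
       [-0.02802539, -0.15173041, -0.98802452]]), array([0.43952517, 0.02172569, 1.12238244]))
heater 0.64 273 261 [0.468 0.081 0.077]
block 0.64 263 235 [0.524 0.099 0.149]
handle 0.51 266 216 [0.572 0.095 0.113]
handle 0.41 260 234 [0.527 0.106 0.146]
stopper_a 0.64 257 250 [0.493 0.117 0.103]
stopper_a 0.5 278 242 [0.511 0.067 0.114]
stopper_a 0.48 265 217 [0.574 0.1   0.084]
stopper_a 0.38 250 221 [0.562 0.134 0.107]
side (np.float64(384.0129358409081), 276.109555353522, 206.56054628869703, array([[-0.8475521 , -0.23398932,  0.47634488],
       [-0.53013155,  0.415249  , -0.73927587],
       [-0.02481907, -0.87910026, -0.47599028]]), array([0.19554383, 0.69199021, 0.53890686]))
heater 0.7 320 271 [0.447 0.152 0.076]
block 0.76 294 240 [0.533 0.103 0.09 ]
handle 0.26 252 310 [0.507 0.296 0.065]
stopper_a 0.62 286 225 [0.558 0.092 0.114]
stopper_a 0.58 281 242 [0.541 0.141 0.105]
grip 0.81 298 222 [0.522 0.105 0.139]
grip 0.21 321 269 [0.446 0.149 0.079]
{'clock': 0.6, 'joint_pos': array([-1.30359508e+00,  3.13156476e-01,  4.61056680e-02,  1.30358411e+00,
       -8.90655536e-06,  1.43118545e+00]), 'qvel': array([ 0.0011459 ,  0.00224336, -0.0004021 , -0.00114579,  0.00021922,
        0.00048386]), 'tau': array([-4.36908231e-04, -4.80148888e+01,  2.98665118e+01,  3.33761081e-04,
       -1.82796198e-04,  1.27787615e-05]), 'tcp_pos': array([ 0.2275144 , -0.52812866,  0.23135029]), 'orientation': array([8.08225645e-05, 9.79384211e-01, 2.02006336e-01, 7.00741387e-07]), 'wrist_force': array([-0.65387351, -0.24177022, -0.44787095]), 'ft_torque': array([-0.01267856, -0.01669734, -0.00578811]), 'grip_force': 0.0, 'finger_gap': 0.0854097623808335}
```

```bash
python3 - <<'E'
from h import *
a=cv2.imread('pics/top0.png'); b=cv2.imread('pics/side0.png')
cv2.imwrite('pics/v1.png',np.vstack([np.hstack([cv2.resize(a,(400,300)),cv2.resize(b,(400,300))]),np.hstack([cv2.resize(a[185:305,190:350],(400,300),interpolation=2),cv2.resize(b[180:315,200:380],(400,300),interpolation=2)])]))
E
```

```text
(no output)
```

View pics/v1.png

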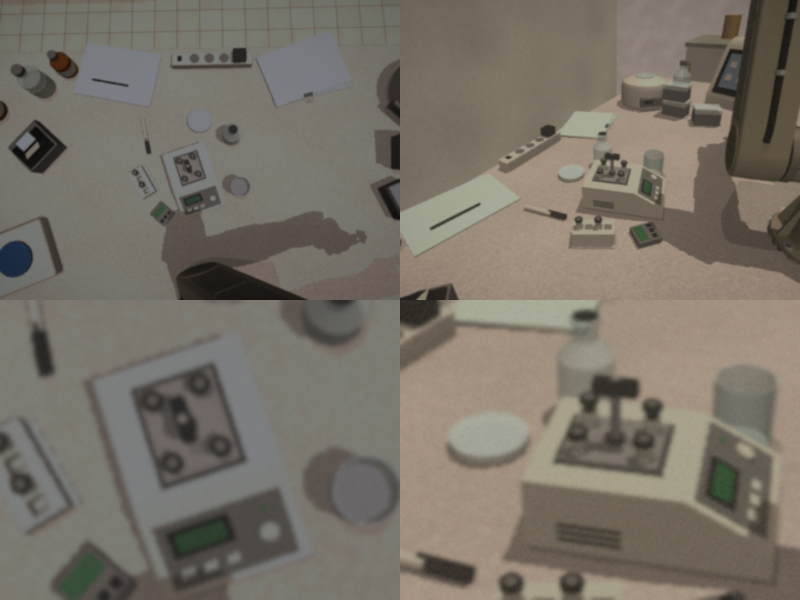

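The top view shows the heater at about (265,240), turned roughly 15°. The rack and timer are on its left, the bottle and beaker on its right. The side view suggests that the two rear stoppers, on the -y side, may be the proud ones. Next I'll fit the pose.

```bash
python3 - <<'E'
from h import *
P=np.load('top0.npy'); 
def near(P,c,r): return np.hypot(P[...,0]-c[0],P[...,1]-c[1])<r
m=near(P,(.51,.1),.16)&(abs(P[...,2]-.08)<.007)
r=cv2.minAreaRect(P[m][:,:2].astype(np.float32)); print('top rect',r,m.sum())
m=near(P,(.527,.1),.045)&(P[...,2]>.125)
print('grip',np.median(P[m],0),m.sum(),cv2.minAreaRect(P[m][:,:2].astype(np.float32)),P[m][:,2].max())
S=np.load('side0.npy')
m=near(S,(.527,.1),.05)&(S[...,2]>.127)
print('side grip',np.median(S[m],0),m.sum(),cv2.minAreaRect(S[m][:,:2].astype(np.float32)),S[m][:,2].max())
C=camera_info('wrist'); print(C)
E
```

```text
top rect ((0.5152201652526855, 0.06157656013965607), (0.19805720448493958, 0.21538901329040527), 17.99491310119629) 3761
grip [0.52881486 0.09950976 0.15043559] 121 ((0.5302035808563232, 0.10038696229457855), (0.04331296309828758, 0.0135548310354352), 18.724849700927734) 0.15477969098087208
side grip [0.52412846 0.10460115 0.14629053] 209 ((0.5253305435180664, 0.1029009073972702), (0.041725948452949524, 0.013111550360918045), 19.875564575195312) 0.15341666350357613
{'fovy': 65.0347733865151, 'cx': 286.5253767930381, 'cy': 206.9367013381023, 'tool_from_camera': array([[-1.15327098e-03, -9.47543100e-01, -3.19625944e-01,
         8.30766255e-02],
       [ 9.99998831e-01, -1.41357675e-03,  5.82416027e-04,
        -3.97387651e-04],
       [-1.00368009e-03, -3.19624898e-01,  9.47543623e-01,
        -1.41299235e-01],
       [ 0.00000000e+00,  0.00000000e+00,  0.00000000e+00,
         1.00000000e+00]])}
```

```bash
python3 - <<'E'
import numpy as np
p=2*np.arctan2(.2020,.97938); d=np.array([.5275-.2275,.1015+.5281])*1000/16; o=[]
for i in range(16):
    o.append([round(float(d@[np.cos(p),np.sin(p)]),0),round(float(d@[np.sin(p),-np.cos(p)]),0)]); p+=.093
print(o,p)
E
```

```text
[[33.0, -29.0], [35.0, -26.0], [38.0, -22.0], [39.0, -19.0], [41.0, -15.0], [42.0, -11.0], [43.0, -7.0], [43.0, -3.0], [44.0, 1.0], [43.0, 5.0], [43.0, 9.0], [42.0, 13.0], [40.0, 17.0], [38.0, 21.0], [36.0, 24.0], [34.0, 27.0]] 1.8948014089498861
```

Call:
arm_command:
  moves: [-1,33,-29,0,0,0,-0.093,-1,35,-26,0,0,0,-0.093,-1,38,-22,0,0,0,-0.093,-1,39,-19,0,0,0,-0.093,-1,41,-15,0,0,0,-0.093,-1,42,-11,0,0,0,-0.093,-1,43,-7,0,0,0,-0.093,-1,43,-3,0,0,0,-0.093]

```text
clock: 1.6
tcp_pos: [0.377, -0.2118, 0.2316]
orientation: [0.0, 0.838, 0.545, 0.0]
wrist_force: [0.2, -0.7, -0.1]
finger_gap: -0.0002
grip_force: 0.0
```

Call:
arm_command:
  moves: [-1,44,1,0,0,0,-0.093,-1,43,5,0,0,0,-0.093,-1,43,9,0,0,0,-0.093,-1,42,13,0,0,0,-0.093,-1,40,17,0,0,0,-0.093,-1,38,21,0,0,0,-0.093,-1,36,24,0,0,0,-0.093,-1,34,27,0,0,0,-0.093]

```text
clock: 2.6
tcp_pos: [0.5275, 0.1031, 0.2315]
orientation: [0.0, 0.583, 0.813, 0.0]
wrist_force: [-0.1, -0.9, 0.4]
finger_gap: 0.0
grip_force: 0.0
```

Call:
arm_command:
  moves: [-1,0,0,0,0,0,0,-1,0,0,0,0,0,0]

```text
clock: 2.85
tcp_pos: [0.5265, 0.1015, 0.2311]
orientation: [-0.0, 0.584, 0.812, -0.0]
wrist_force: [-0.1, 0.2, -0.2]
finger_gap: -0.0002
grip_force: 0.0
```

```bash
python3 - <<'E'
from h import *
s=get_state(); print(s['tcp_pos'],s['orientation'],s['joint_pos'],s['finger_gap'],s['wrist_force'])
C=cam('wrist'); cv2.imwrite('pics/w1.png',C[0]); P=cloud(C); np.save('w1.npy',P)
for l in ['stopper_a_top','grip']:
    for r in recognise('wrist',l)[:6]:
        u,v=np.round(r['point']).astype(int); print(l,round(r['confidence'],2),u,v,P[v,u].round(4))
E
```

```text
[0.52648695 0.1015454  0.23108396] [-1.28060855e-04  5.83856870e-01  8.11856507e-01 -3.87508144e-04] [ 4.10299722e-02  2.38385325e-01 -5.51282287e-02  1.27796232e+00
 -4.52169990e-04  1.28797285e+00] -0.0002444782021135333 [-0.1049753   0.18695325 -0.20269107]
stopper_a_top 0.93 327 231 [0.5682 0.0874 0.1133]
stopper_a_top 0.69 341 300 [ 0.6346 -0.0167  0.0393]
stopper_a_top 0.47 289 209 [0.527  0.1075 0.1488]
grip 0.6 290 211 [0.528  0.1066 0.1498]
```

View pics/w1.png

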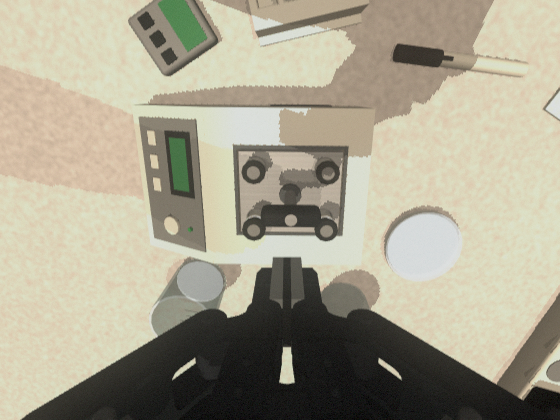

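The wrist view shows four stoppers, at (254,172), (327,172), (254,229) and (327,231). The bar is at (290,215), and the bottle and beaker are beyond the fingers. Next I'll measure the heights.

```bash
python3 - <<'E'
from h import *
P=np.load('w1.npy')
m=np.isfinite(P[...,2]); v,u=np.mgrid[:420,:560]
def st(u0,v0,r):
    q=P[(np.hypot(u-u0,v-v0)<r)&m]; return q
# rim plane z & grip bar
g=P[(abs(u-290)<34)&(abs(v-213)<14)&(P[...,2]>.14)]
print('bar',len(g),np.median(g,0),cv2.minAreaRect(g[:,:2].astype(np.float32)),np.percentile(g[:,2],[10,50,90]))
for c in [(254,172),(327,172),(254,229),(327,231)]:
    q=st(*c,13); q=q[(q[:,2]>.096)&(q[:,2]<.13)]; t=np.percentile(q[:,2],85); k=q[abs(q[:,2]-t)<.003]
    print(c,len(q),len(k),t.round(4),k.mean(0).round(4),(k[:,:2].max(0)+k[:,:2].min(0))/2,np.percentile(st(*c,4)[:,2],[10,50,90]).round(4))
r=P[(v>110)&(v<135)&(u>215)&(u<270)]; print('rim',np.nanmedian(r,0))
r=P[(v>180)&(v<210)&(u>242)&(u<275)]; print('block',np.nanmedian(r,0))
E
```

```text
bar 1203 [0.52986145 0.10325001 0.14994593] ((0.5299975275993347, 0.1013852059841156), (0.043638963252305984, 0.014613887295126915), 17.300378799438477) [0.14491161 0.14994593 0.15129144]
(254, 172) 439 428 0.1053 [0.4935 0.1148 0.1046] [0.49338616 0.11478046] [0.104  0.1048 0.1059]
(327, 172) 447 430 0.1054 [0.5521 0.1339 0.1047] [0.55229079 0.13383906] [0.1045 0.1049 0.1056]
(254, 229) 412 386 0.114 [0.508  0.0695 0.1133] [0.50810498 0.06939104] [0.1126 0.1135 0.1146]
(327, 231) 388 380 0.1142 [0.567  0.0884 0.1135] [0.56714531 0.08824635] [0.1129 0.1136 0.1145]
rim [0.47162889 0.14698178 0.0785431 ]
block [0.50390659 0.09197972 0.08269195]
```

Call:
arm_command:
  moves: [-1,-28,-28,0,0,0,0.009,-1,0,0,30,0,0,0,-1,0,0,30,0,0,0,-1,0,0,30,0,0,0,-1,0,0,21,0,0,0,-1,0,0,0,0,0,0,-1,0,0,0,0,0,0]

```text
clock: 3.88
tcp_pos: [0.5097, 0.0657, 0.1213]
orientation: [0.001, 0.588, 0.809, 0.0]
wrist_force: [0.3, 0.5, 0.2]
finger_gap: 0.0003
grip_force: 0.0
```

Call:
arm_command:
  moves: [-1,0,0,2,0,0,0,-1,0,0,2,0,0,0,-1,0,0,2,0,0,0,-1,0,0,2,0,0,0,-1,0,0,0,0,0,0]

```text
clock: 4.5
tcp_pos: [0.5095, 0.0662, 0.1126]
orientation: [0.0, 0.587, 0.809, 0.0]
wrist_force: [-0.4, -0.4, 4.1]
finger_gap: -0.0002
grip_force: 2.1
```

Call:
arm_command:
  moves: [-1,0,0,2,0,0,0,-1,0,0,2,0,0,0,-1,0,0,1,0,0,0,-1,0,0,1,0,0,0,-1,0,0,0,0,0,0]

```text
clock: 5.12
tcp_pos: [0.5094, 0.0662, 0.1063]
orientation: [0.0, 0.587, 0.809, 0.0]
wrist_force: [-0.2, -0.0, 4.8]
finger_gap: 0.0
grip_force: 2.2
```

Call:
arm_command:
  moves: [-1,0,0,1,0,0,0,-1,0,0,0,0,0,0]

```text
clock: 5.38
tcp_pos: [0.5097, 0.0662, 0.1059]
orientation: [0.001, 0.587, 0.809, 0.0]
wrist_force: [-0.7, -0.1, 9.2]
finger_gap: 0.0001
grip_force: 4.2
```

Call:
arm_command:
  moves: [-1,0,0,1,0,0,0,-1,0,0,0,0,0,0]

```text
clock: 5.62
tcp_pos: [0.5104, 0.0662, 0.1059]
orientation: [0.001, 0.587, 0.809, 0.001]
wrist_force: [-0.7, 0.4, 13.5]
finger_gap: 0.0004
grip_force: 6.8
```

Call:
arm_command:
  moves: [-1,0,0,-8,0,0,0,-1,0,0,-14,0,0,0,-1,0,31,0,0,0,0,-1,0,31,0,0,0,0,-1,0,0,8,0,0,0,-1,0,0,0,0,0,0,-1,0,0,0,0,0,0]

```text
clock: 6.5
tcp_pos: [0.567, 0.0853, 0.1181]
orientation: [-0.001, 0.587, 0.809, -0.0]
wrist_force: [-0.4, -0.7, 0.1]
finger_gap: 0.0004
grip_force: 0.0
```

Call:
arm_command:
  moves: [-1,0,0,2,0,0,0,-1,0,0,2,0,0,0,-1,0,0,2,0,0,0,-1,0,0,2,0,0,0,-1,0,0,2,0,0,0,-1,0,0,1,0,0,0,-1,0,0,0,0,0,0]

```text
clock: 7.38
tcp_pos: [0.5684, 0.0854, 0.1076]
orientation: [0.0, 0.587, 0.809, 0.0]
wrist_force: [-0.8, -0.8, 4.7]
finger_gap: -0.0001
grip_force: 2.5
```

Call:
arm_command:
  moves: [-1,0,0,1,0,0,0,-1,0,0,1,0,0,0,-1,0,0,0,0,0,0]

```text
clock: 7.75
tcp_pos: [0.5687, 0.0854, 0.106]
orientation: [0.001, 0.587, 0.809, 0.0]
wrist_force: [-0.7, -0.1, 7.2]
finger_gap: -0.0003
grip_force: 3.8
```

Next I'll press a little more, then back up to the viewing pose above the handle.

Call:
arm_command:
  moves: [-1,0,0,1,0,0,0,-1,0,0,1,0,0,0,-1,0,0,0,0,0,0]

```text
clock: 8.12
tcp_pos: [0.5695, 0.0854, 0.1059]
orientation: [0.002, 0.587, 0.809, 0.001]
wrist_force: [-3.0, -0.7, 16.3]
finger_gap: 0.0001
grip_force: 8.4
```

Call:
arm_command:
  moves: [-1,0,0,-27,0,0,0,-1,0,0,-50,0,0,0,-1,0,0,-50,0,0,0,-1,27,-31,0,0,0,0,-1,0,0,0,0,0,0,-1,0,0,0,0,0,0]

```text
clock: 8.88
tcp_pos: [0.5303, 0.1015, 0.2296]
orientation: [-0.0, 0.587, 0.809, -0.0]
wrist_force: [-0.3, 0.1, 0.2]
finger_gap: 0.0002
grip_force: 0.0
```

```bash
python3 - <<'E'
from h import *
s=get_state(); print(s['tcp_pos'],s['orientation'])
C=cam('wrist'); P=cloud(C); cv2.imwrite('pics/w2.png',C[0][120:280,200:380])
v,u=np.mgrid[:420,:560]
L=[]
for c in [(.4935,.1148),(.5521,.1338),(.508,.0694),(.567,.0884)]:
    m=(np.hypot(P[...,0]-c[0],P[...,1]-c[1])<.012)&(P[...,2]>.097)&(P[...,2]<.125)
    q=P[m];t=np.percentile(q[:,2],85); k=q[abs(q[:,2]-t)<.003]; L.append(k.mean(0)); print(c,t.round(4),k.mean(0).round(4))
print(np.mean(L,0)); d=L[1]-L[0]+L[3]-L[2]; print(np.degrees(np.arctan2(d[1],d[0])))
E
```

```text
[0.53029898 0.10146715 0.2296387 ] [-1.42429040e-04  5.87331471e-01  8.09346432e-01 -2.73608277e-04]
(0.4935, 0.1148) 0.1053 [0.4935 0.1149 0.1046]
(0.5521, 0.1338) 0.1054 [0.5521 0.1339 0.1047]
(0.508, 0.0694) 0.1053 [0.5076 0.0688 0.1046]
(0.567, 0.0884) 0.1054 [0.5674 0.0883 0.1048]
[0.53015778 0.10148684 0.10465762]
17.963079606962385
```

Call:
arm_command:
  moves: [0,0,0,0,0,0,-0.1745,0,0,0,0,0,0,-0.1745,0,0,0,0,0,0,-0.1745,0,0,0,0,0,0,-0.1745,0,0,0,0,0,0,-0.1745,0,0,0,0,0,0,-0.1745,0,0,0,0,0,0,-0.1745,0,0,0,0,0,0,-0.1745]

```text
clock: 9.93
tcp_pos: [0.5309, 0.1011, 0.2293]
orientation: [-0.001, -0.073, 0.997, -0.0]
wrist_force: [0.4, -0.3, -0.6]
finger_gap: 0.0429
grip_force: 0.0
```

Call:
arm_command:
  moves: [0,0,0,0,0,0,-0.1745,0,0,0,0,0,0,0,0,0,0,0,0,0,0]

```text
clock: 10.3
tcp_pos: [0.5306, 0.1013, 0.2297]
orientation: [-0.0, -0.155, 0.988, -0.0]
wrist_force: [0.4, -0.4, 0.2]
finger_gap: 0.0427
grip_force: 0.0
```

```bash
python3 - <<'E'
from h import *
s=get_state(); print(s['tcp_pos'],s['orientation'],s['finger_gap'],s['joint_pos'])
C=cam('wrist'); P=cloud(C); cv2.imwrite('pics/w3.png',C[0])
m=(np.hypot(P[...,0]-.530,P[...,1]-.1015)<.03)&(P[...,2]>.147)&(P[...,2]<.158)
print(m.sum(),P[m].mean(0),cv2.minAreaRect(P[m][:,:2].astype(np.float32)))
E
```

```text
[0.53056558 0.10126113 0.22972176] [-3.93575040e-04 -1.55103697e-01  9.87898116e-01 -1.65809306e-05] 0.04272866541088947 [ 4.00006451e-02  2.46494216e-01 -4.78840252e-02  1.27719614e+00
 -1.23835079e-04 -2.71464170e-01]
1045 [0.52849226 0.10020875 0.15008695] ((0.5294705629348755, 0.10036222636699677), (0.04284718632698059, 0.013603794388473034), 18.255918502807617)
```

View pics/w3.png

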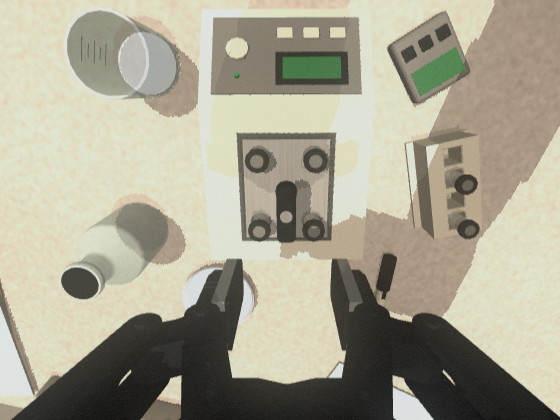

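The bar at (287,210) sits between the fingers and is parallel to them, and nothing else is in the way. I'll descend and grip.

Call:
arm_command:
  moves: [0,0,0,30,0,0,0,0,0,0,30,0,0,0,0,0,0,30,0,0,0,0,0,0,15,0,0,0,0,0,0,0,0,0,0,0,0,0,0,0,0,0]
  newtons: 60

```text
clock: 11.1
tcp_pos: [0.5312, 0.1015, 0.1264]
orientation: [0.001, -0.157, 0.988, -0.0]
wrist_force: [0.2, -0.2, 0.5]
finger_gap: 0.0424
grip_force: 0.0
```

Call:
arm_command:
  moves: [-0.4,0,0,0,0,0,0,-0.6,0,0,0,0,0,0,-0.7,0,0,0,0,0,0,-1,0,0,0,0,0,0,-1,0,0,0,0,0,0,-1,0,0,0,0,0,0]

```text
clock: 11.85
tcp_pos: [0.531, 0.101, 0.1261]
orientation: [0.001, -0.156, 0.988, -0.001]
wrist_force: [-0.4, -3.9, 5.3]
finger_gap: 0.0131
grip_force: 59.2
```

Call:
arm_command:
  moves: [-1,0,-1,0,0,0,0,-1,0,0,-2,0,0,0,-1,0,0,-2,0,0,0,-1,0,0,-2,0,0,0,-1,0,0,-3,0,0,0,-1,0,0,0,0,0,0]

```text
clock: 12.6
tcp_pos: [0.5306, 0.1006, 0.1343]
orientation: [-0.0, -0.157, 0.988, -0.0]
wrist_force: [0.7, 0.3, -7.5]
finger_gap: 0.0129
grip_force: 58.7
```

Call:
arm_command:
  moves: [-1,0,0,-6,0,0,0,-1,0,0,-10,0,0,0,-1,0,0,-12,0,0,0,-1,0,0,-12,0,0,0,-1,0,0,-12,0,0,0,-1,0,0,-12,0,0,0,-1,0,0,-12,0,0,0,-1,0,0,-12,0,0,0]

```text
clock: 13.6
tcp_pos: [0.5306, 0.1005, 0.223]
orientation: [-0.0, -0.157, 0.988, -0.0]
wrist_force: [-0.2, -0.4, -8.1]
finger_gap: 0.013
grip_force: 58.7
```

Call:
arm_command:
  moves: [-1,0,0,-12,0,0,0,-1,0,0,-12,0,0,0,-1,0,0,-10,0,0,0,-1,0,0,-8,0,0,0,-1,0,0,-5,0,0,0,-1,0,0,0,0,0,0,-1,0,0,0,0,0,0,-1,0,0,0,0,0,0]

```text
clock: 14.6
tcp_pos: [0.5304, 0.1005, 0.2688]
orientation: [-0.0, -0.157, 0.988, 0.0]
wrist_force: [-0.3, 0.9, -8.6]
finger_gap: 0.0128
grip_force: 58.8
```

```bash
python3 - <<'E'
from h import *
s=get_state(); print({k:s[k] for k in ['clock','tcp_pos','orientation','qvel','wrist_force','ft_torque','finger_gap','grip_force']})
C=cam('side'); cv2.imwrite('pics/s2.png',cv2.resize(C[0][80:330,140:440],(720,600),interpolation=2))
W=cam('wrist'); P=cloud(W); Q=cloud(C)
m=(np.hypot(P[...,0]-.53,P[...,1]-.1015)<.055)&(abs(P[...,2]-.229)<.012)
q=P[m]; A=np.c_[q[:,:2]-[.53,.1],np.ones(len(q))]; k=np.ones(len(q),bool)
for _ in range(6):
    c=np.linalg.lstsq(A[k],q[k,2],rcond=None)[0]; k=abs(A@c-q[:,2])<.003
print('block top plane',c,k.sum())
m=(np.hypot(Q[...,0]-.53,Q[...,1]-.1015)<.07)&(Q[...,2]>.14)&(Q[...,2]<.25); print('side low z',np.percentile(Q[m][:,2],[1,5,50]))
E
```

```text
{'clock': 14.6, 'tcp_pos': array([0.53039752, 0.1005243 , 0.26879137]), 'orientation': array([-4.52299155e-04, -1.56676904e-01,  9.87649808e-01,  1.78702796e-05]), 'qvel': array([-0.00023176,  0.00022075,  0.00255968,  0.00125166,  0.0011467 ,
        0.00057218]), 'wrist_force': array([-0.3202671 ,  0.88922501, -8.64243076]), 'ft_torque': array([-0.03889296, -0.03094771, -0.02346304]), 'finger_gap': 0.012778516063542208, 'grip_force': 58.77168953418732}
block top plane [ 0.00140452 -0.00258695  0.22554446] 9723
side low z [0.18345797 0.18728157 0.22416722]
```

View pics/s2.png

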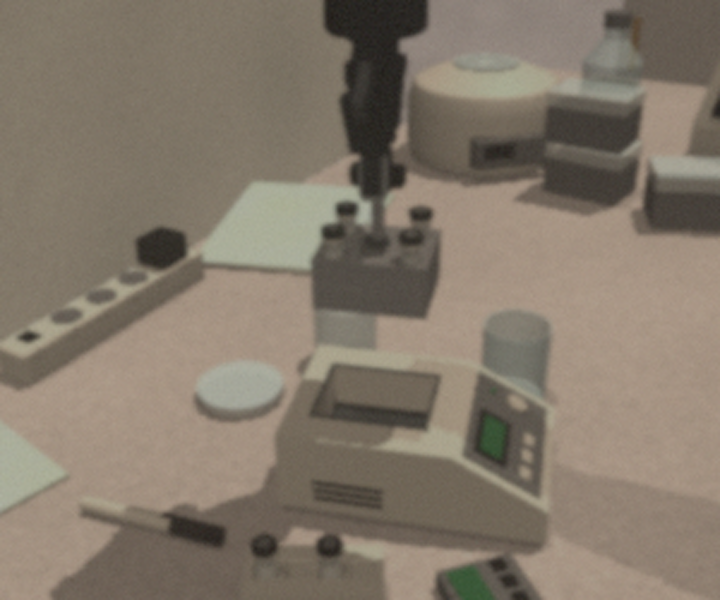

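The picture shows the block held level above the empty well, with all four tubes in it and their stoppers home. The block top measures z ≈ 0.226, which puts the underside about 10 cm above the heater's top, with under 0.2° of tilt. The bystanders are still in place, so I'm handing in.

```bash
python3 -c "
from workcell import *
print(hand_in())"
```

```text
the job is handed in; nothing more can be done
None
```

Done and handed in: all four stoppers are fully home, and the arm is holding the block with its four tubes level and still, about 10 cm above the heater's top, with nothing else on the bench seen to have moved.

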